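# Find the rocking hatch of the bench case

## Robot

A 6-joint arm with a two-finger parallel gripper is mounted at the origin on the work surface. World frame = base frame: x ahead of the robot, y to its left, z up, the work surface at z = 0. Lengths are in m, angles in rad, forces in N, time in s.
With the tool pointing down it reaches from about 0.2 to 0.875 m from the base axis. Payload 3.4 kg.
Tool frame: the origin (TCP) lies midway between the tips of the shut fingers; the grasp point (between the pads) lies 19 mm behind it (arm.grasp_offset is the distance from the TCP to the grasp point, in m); y points along the fingers, z is the direction in which the jaws open and shut, and the axes are right-handed (so a half turn about y gives the same grasp; the last joint's range is limited). The gripper opens to 94 mm and grips with 3 to 60 N. Pads are 16 mm wide; open, the fingers measure 119 mm over their backs; the gripper's body (75 mm by 177 mm) begins 78 mm behind the grasp point.
Start: joints at [-1.421, 0.276, 1.505, -0, 1.361, -0.121], TCP at [0.154, -0.554, 0.205] pointing down, gripper open.
Joint ranges: [-2.89, 2.89], [-0.75, 2.08], [0.22, 2.7], [-1.18, 4.32], [0.11, 2.71], [-2.7, 2.7]. Speed limits (rad/s): [2.57, 2.57, 3.14, 3.14, 3.14, 3.14].

## Interface

Orientations are given as a unit quaternion [x, y, z, w].
In Python, from workcell import arm gives the robot as it stands.
- The arm moves only by the shell command python3 -m crank 'ROWS' [FORCE]. ROWS is JSON, a list of rows, each an object with "angular": the turn, a rotation vector about the tool's x, y, z in degrees, a list of three; "translation": the shift along the tool's x, y, z in cm, a list of three; "jaw": the closure, from -1 (fully open) to 1 (shut). In form: [{"angular": [ax, ay, az], "translation": [x, y, z], "jaw": jaw}, ...]. A call has 1 to 12 rows; each row is the pose to reach, as a shift and turn from the pose commanded when the call began, along the tool's axes at that moment; what a row does not reach only later rows make up. A row lasts 1/8 s, in which the tool goes at most 62.5 mm and 10.7 degrees, less where a joint would pass 70% of its speed; a pose out of reach is approached as far as the arm can. A call with a gripper value outside its range is refused whole. The fingers move at their own pace and stop on an object; FORCE is the grip in N (left out, the last holds). Time passes only in rows, so rows that repeat a pose let the fingers close. It gives the time, the measured TCP pose, the force and the opening at its end, in the units of the state.
- arm.observe(): the state, without advancing time (a new reading comes with each control period).
- arm.read_camera(name): name is "scene" or "top" or "wrist"; returns a dict with "frame" (400x640x3 uint8, red, green, blue), "intrinsics" (3x3 intrinsics, pixels), "origin" and "attitude" of the camera in the world; the wrist camera has in their place "T_tool_cam" (4x4, takes a point from camera to tool coordinates, whose origin is the TCP and whose axes are the tool frame's). Camera axes: x right, y down, z forward; pixel columns grow to the right and rows downward; lengths in m; the calibration is good to about 2 mm. A picture is of the moment at which its call begins: read the wrist's pose just before it. There is no depth.
- arm.job_done(): hands the job in, once; it reports no verdict.
The state is a dict: "time": time; "joints": joint angles; "dq": joint speeds; "tau": joint torques, N m; "position": TCP position; "tool_rot": TCP orientation; "force": force on the tool from outside, world axes, zero at the start; "torque": the same for the moment, N m; "width": opening from 0.0 (shut) to 1.0 (fully open).
Only numpy, scipy, OpenCV 4.12 (cv2) and the standard library are available. Lean on these libraries where they do the work, as an engineer would, in place of code of your own. Each camera call takes 0.05 s, during which the arm holds its last target. There are 200 camera calls.

## Task

One of the four identical wooden panels in the top of the bench case is free to rock; the others are blocked from below. Press the panels lightly on their brass dots, one after another, to find the one that rocks, then push that panel open until it stands upright. Nothing is to be gripped or lifted: do not force a blocked panel, and leave the burnisher, hammer, jar and cone around the case where they are.

Things in the scene. Friction and masses are not known exactly. Their poses are not given: they have to be found in the camera images.
- case: low wooden bench case, fixed, 200 (x) x 398 (y) x 92 mm high; origin at the centre of its underside, z up, x away from the robot (yaw up to 0.2 rad), y along its row of four identical panels, 92 mm apart, flush in its top. Rim 38 mm wide near and far, 10 mm bars between panels. Below each panel is a well 124 x 82 x 86 mm; in three a hidden block stops the panel, which three varies
- pivot_1 (a point): fixed point on the case's top face (92 mm up) over the middle of panel 1's pivot line; axes as the case's. Panel 1 (case y = -138 mm), a dark brown board 120 (x) x 78 (y) x 10 mm, turns about a line along y through its own middle, 5 mm below this point. A flush brass dot, radius 9 mm, 38 mm beyond (+x of) the pivot, shows where to press
- pivot_2 (a point): fixed point on the case's top face (92 mm up) over the middle of panel 2's pivot line; axes as the case's. Panel 2 (case y = -46 mm), a dark brown board 120 (x) x 78 (y) x 10 mm, turns about a line along y through its own middle, 5 mm below this point. A flush brass dot, radius 9 mm, 38 mm beyond (+x of) the pivot, shows where to press
- pivot_3 (a point): fixed point on the case's top face (92 mm up) over the middle of panel 3's pivot line; axes as the case's. Panel 3 (case y = 46 mm), a dark brown board 120 (x) x 78 (y) x 10 mm, turns about a line along y through its own middle, 5 mm below this point. A flush brass dot, radius 9 mm, 38 mm beyond (+x of) the pivot, shows where to press
- pivot_4 (a point): fixed point on the case's top face (92 mm up) over the middle of panel 4's pivot line; axes as the case's. Panel 4 (case y = 138 mm), a dark brown board 120 (x) x 78 (y) x 10 mm, turns about a line along y through its own middle, 5 mm below this point. A flush brass dot, radius 9 mm, 38 mm beyond (+x of) the pivot, shows where to press
- panel_1 (a joint): angle of panel 1, rad: 0 shut, grows as the far (dotted) half goes down and the near edge rises, 1.57 upright, stop 1.6; never the other way. If free, 1 to 2 N on the dot turns it and it stays where left; if blocked it gives 1 to 2 mm (under 0.05 rad), then is solid. From about 0.8 rad the raised near edge can be pushed away from the robot to bring it upright
- panel_2 (a joint): angle of panel 2, rad: 0 shut, grows as the far (dotted) half goes down and the near edge rises, 1.57 upright, stop 1.6; never the other way. If free, 1 to 2 N on the dot turns it and it stays where left; if blocked it gives 1 to 2 mm (under 0.05 rad), then is solid. From about 0.8 rad the raised near edge can be pushed away from the robot to bring it upright
- panel_3 (a joint): angle of panel 3, rad: 0 shut, grows as the far (dotted) half goes down and the near edge rises, 1.57 upright, stop 1.6; never the other way. If free, 1 to 2 N on the dot turns it and it stays where left; if blocked it gives 1 to 2 mm (under 0.05 rad), then is solid. From about 0.8 rad the raised near edge can be pushed away from the robot to bring it upright
- panel_4 (a joint): angle of panel 4, rad: 0 shut, grows as the far (dotted) half goes down and the near edge rises, 1.57 upright, stop 1.6; never the other way. If free, 1 to 2 N on the dot turns it and it stays where left; if blocked it gives 1 to 2 mm (under 0.05 rad), then is solid. From about 0.8 rad the raised near edge can be pushed away from the robot to bring it upright
- burnisher_grip (a point): loose burnisher, steel rod with red handle, lying in front of the case (bystander), point in its handle
- hammer_grip (a point): loose wooden-handled hammer lying to the right of the case (bystander), point in its handle
- jar_mid (a point): loose amber jar, 60 mm across, 85 mm high, left of the case (bystander), its centre
- cone_mid (a point): loose steel cone, foot 44 mm across, 75 mm high, behind the case (bystander), its half height

How it is judged:
By the outcome, as a careful person would: the job done as asked, in the order asked, and still so for the second after the job is handed in, with the robot touching nothing.
It also fails if it takes over 58 s, if anything falls off the work surface, if the arm or the gripper's body presses on something with over 40 N, if the wrist force passes 120 N, or if a joint passes its speed limit or range.

## Working session

There is one attempt and no reset: what is moved stays moved. The work goes in short steps, Python scripts to look and compute and a shell command to move; the robot and the scene stay as the last step left them, time stands still between calls to the robot, and variables do not carry over. Pictures are saved under pics/ and viewed, about 8 in all and at most 12, crops included, and the job is handed in when it is done.

```bash
mkdir -p pics; cat > h.py <<'E'
import numpy as np,cv2
from scipy.spatial.transform import Rotation as R
from workcell import arm
def snap(n,f):
    s=arm.observe(); d=arm.read_camera(n); cv2.imwrite('pics/'+f,d['frame'][:,:,::-1]); np.savez('pics/'+f+'.npz',**{k:np.array(v) for k,v in d.items() if k!='frame'},pos=s['position'],rot=s['tool_rot']); return d
E
python3 - <<'E'
from h import *
for n in('scene','top'):
    d=snap(n,n+'.png'); print({k:np.round(v,4).tolist() for k,v in d.items() if k!='frame'})
print(arm.observe())
E
```

```text
{'intrinsics': [[371.8936, 0.0, 318.7304], [0.0, 371.8936, 200.9072], [0.0, 0.0, 1.0]], 'origin': [1.1915, -0.1586, 0.7808], 'attitude': [0.7244, 0.5773, -0.2263, -0.3012]}
{'intrinsics': [[471.9431, 0.0, 321.5218], [0.0, 471.9431, 194.7591], [0.0, 0.0, 1.0]], 'origin': [0.4711, 0.0105, 1.3685], 'attitude': [-0.6971, 0.7164, -0.0179, 0.0236]}
{'time': 0.1, 'joints': array([-1.42101224e+00,  2.76562784e-01,  1.50599170e+00, -2.71755086e-05,
        1.36070053e+00, -1.20976568e-01]), 'dq': array([-0.00082503, -0.00144931, -0.00199857,  0.00116105,  0.00035283,
       -0.0008068 ]), 'tau': array([ 2.16674598e-03, -4.05452621e+01, -2.37780136e+01,  7.02744978e-02,
        2.98175623e-02, -5.35921993e-05]), 'position': array([ 0.15371404, -0.55355016,  0.20467946]), 'tool_rot': array([-0.09545602,  0.70122383, -0.70004875,  0.0954203 ]), 'force': array([-0.34518551, -0.59158228,  0.03258845]), 'torque': array([ 0.02108686, -0.03962264,  0.05894363]), 'width': 1.001403879296313}
```

View pics/scene.png

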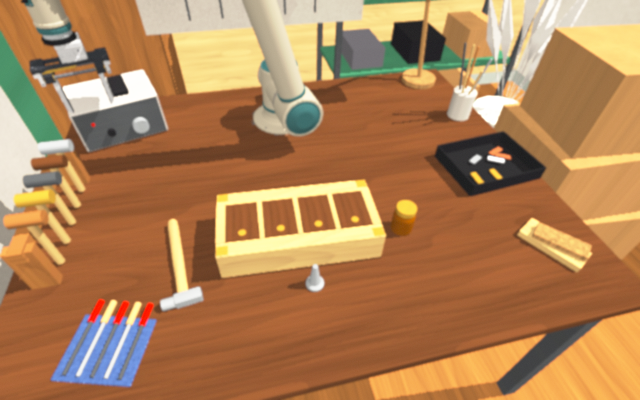

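View pics/top.png

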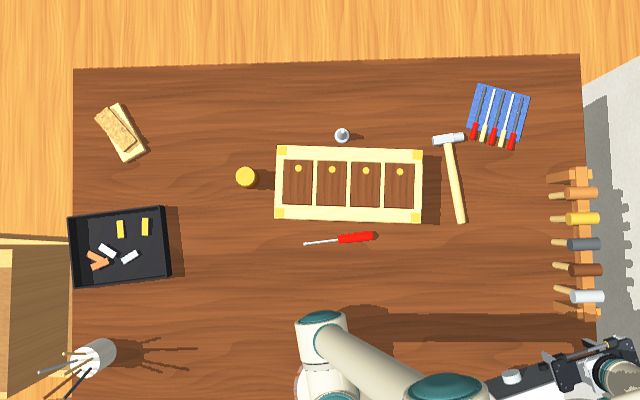

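The top view shows the dots at about (400,172), (366,171), (332,170) and (298,168) for panels 1–4. In the scene view they are at (242,232), (280,229), (319,224) and (355,219). The jar is at (245,177), the cone at (342,135), the hammer on the right, and the burnisher in front at about (340,240). Next I triangulate the dots with refined centroids.

```bash
cat >> h.py <<'E'
def ray(f,uv):
    d=np.load('pics/'+f+'.npz'); Rm=R.from_quat(d['attitude']).as_matrix() 
    v=Rm@np.linalg.inv(d['intrinsics'])@[*uv,1]; return d['origin'],v/np.linalg.norm(v)
def tri(rs):
    A=sum(np.eye(3)-np.outer(v,v) for o,v in rs); b=sum((np.eye(3)-np.outer(v,v))@o for o,v in rs); return np.linalg.solve(A,b)
def cen(f,uv,r=7):
    im=cv2.imread('pics/'+f).astype(int); u,v=uv; p=im[v-r:v+r+1,u-r:u+r+1]
    w=np.clip(p[:,:,1]-p[:,:,0]-60,0,None)*(1.0); w[w<0.3*w.max()]=0
    y,x=np.mgrid[-r:r+1,-r:r+1]; return (u+(w*x).sum()/w.sum(), v+(w*y).sum()/w.sum())
E
python3 - <<'E'
from h import *
T=[(400,172),(366,171),(332,170),(298,168)];S=[(242,232),(280,229),(319,224),(355,219)]
P=[]
for t,s in zip(T,S):
    a=cen('top.png',t,5);b=cen('scene.png',s,5); p=tri([ray('top.png',a),ray('scene.png',b)]);P.append(p);print(np.round(a,1),np.round(b,1),np.round(p,4))
P=np.array(P); d=np.diff(P,axis=0);print(np.linalg.norm(d,axis=1)); 
# top ray at z=.092 fit
Q=[]
for t in T:
    o,v=ray('top.png',cen('top.png',t,5)); Q.append(o+v*(0.092-o[2])/v[2])
Q=np.array(Q);print(np.round(Q,4))
y=Q[3]-Q[0];print('yaw',np.arctan2(-y[0],y[1]),np.linalg.norm(y)/3)
for n,uv in dict(corners_nl=(276,218),nr=(421,222),fl=(278,147),fr=(422,151)).items():
    o,v=ray('top.png',uv);print(n,np.round(o+v*(0.092-o[2])/v[2],4))
s=arm.observe();print(R.from_quat(s['tool_rot']).as_matrix().round(3))
E
```

```text
[399.5 171.2] [241.6 232.1] [ 0.6044 -0.1933  0.0929]
[365.5 170. ] [280.4 227.5] [ 0.6101 -0.1014  0.0931]
[331.6 168.8] [318.  223.1] [ 0.6159 -0.0095  0.093 ]
[297.7 167.7] [354.7 218.7] [0.6216 0.0823 0.0934]
[0.09211457 0.09205804 0.09197912]
[[ 0.6045 -0.1934  0.092 ]
 [ 0.6103 -0.1014  0.092 ]
 [ 0.6161 -0.0094  0.092 ]
 [ 0.6218  0.0826  0.092 ]]
yaw -0.06288176916619735 0.09216738464372083
corners_nl [0.4867 0.1446 0.092 ]
nr [ 0.4653 -0.2462  0.092 ]
fl [0.68  0.135 0.092]
fr [ 0.6579 -0.2565  0.092 ]
[[-0.964 -0.     0.267]
 [-0.267  0.002 -0.964]
 [-0.    -1.    -0.002]]
```

```bash
cat >> h.py <<'E'
YAW=-0.0629; X=np.array([np.cos(YAW),np.sin(YAW),0]); Y=np.array([-np.sin(YAW),np.cos(YAW),0])
D1=np.array([.6044,-.1933,.0925]); C=np.array([-Y*0+0,-0*Y,0*Y]) 
def case(i,x,z): # panel i, case x from pivot, height over top face
    return D1+(i-1)*.092*Y+(x-.038)*X+[0,0,z]
GOAL=R.from_matrix(np.column_stack([-X,[0,0,-1],-Y]))
def delta(p,rot=GOAL):
    s=arm.observe(); r=R.from_quat(s['tool_rot'])
    print('cm',np.round(r.inv().apply(p-s['position'])*100,2),'deg',np.round(np.degrees((r.inv()*rot).as_rotvec()),2),'F',np.round(s['force'],2),'pos',np.round(s['position'],4),'t',s['time'],'w',s['width'])
    c=s['position']-D1; print('case x from pivot1, y, z mm',np.round([(c@X+.038)*1e3,c@Y*1e3,c[2]*1e3],1))
E
python3 -c "
from h import *
delta(case(1,.038,.04))"
```

```text
cm [-53.06   7.26 -22.65] deg [1.000e-01 1.912e+01 1.000e-02] F [-0.35 -0.59  0.03] pos [ 0.1537 -0.5536  0.2047] t 0.1 w 1.001403879296313
case x from pivot1, y, z mm [-389.1 -387.9  112.2]
```

```bash
python3 -m crank '[{"angular":[0,9,0],"translation":[-5,0,-2.2],"jaw":1},{"angular":[0.1,19.1,0],"translation":[-53.1,5,-22.7],"jaw":1},{"angular":[0.1,19.1,0],"translation":[-53.1,5,-22.7],"jaw":1},{"angular":[0.1,19.1,0],"translation":[-53.1,5,-22.7],"jaw":1},{"angular":[0.1,19.1,0],"translation":[-53.1,5,-22.7],"jaw":1},{"angular":[0.1,19.1,0],"translation":[-53.1,5,-22.7],"jaw":1},{"angular":[0.1,19.1,0],"translation":[-53.1,5,-22.7],"jaw":1},{"angular":[0.1,19.1,0],"translation":[-53.1,5,-22.7],"jaw":1},{"angular":[0.1,19.1,0],"translation":[-53.1,5,-22.7],"jaw":1},{"angular":[0.1,19.1,0],"translation":[-53.1,5,-22.7],"jaw":1},{"angular":[0.1,19.1,0],"translation":[-53.1,5,-22.7],"jaw":1},{"angular":[0.1,19.1,0],"translation":[-53.1,5,-22.7],"jaw":1}]' 10; python3 -c "
from h import *
delta(case(1,.038,.02))"
```

```text
time: 1.6
position: [0.6038, -0.1938, 0.1551]
tool_rot: [-0.022, -0.706, 0.707, 0.023]
force: [-0.9, 0.4, 0.3]
width: 0.007
cm [-0.06  4.26 -0.06] deg [-0.12  0.01  0.07] F [-0.88  0.42  0.33] pos [ 0.6038 -0.1938  0.1551] t 1.6 w 0.0066581360151561795
case x from pivot1, y, z mm [37.4 -0.5 62.6]
```

```bash
python3 -m crank '[{"angular":[0,0,0],"translation":[-0.05,3,-0.05],"jaw":1},{"angular":[0,0,0],"translation":[-0.05,5.7,-0.05],"jaw":1},{"angular":[0,0,0],"translation":[-0.05,5.7,-0.05],"jaw":1},{"angular":[0,0,0],"translation":[-0.05,5.7,-0.05],"jaw":1}]'; python3 -c "
from h import *
delta(case(1,.038,.0));snap('wrist','w1.png')"
```

```text
time: 2.1
position: [0.6053, -0.1941, 0.0997]
tool_rot: [-0.023, -0.706, 0.708, 0.022]
force: [0.9, 0.1, -0.3]
width: 0.005
cm [ 0.1   0.72 -0.08] deg [-0.15 -0.06 -0.1 ] F [ 0.9   0.14 -0.31] pos [ 0.6053 -0.1941  0.0997] t 2.1 w 0.0053217552407832805
case x from pivot1, y, z mm [39.  -0.7  7.2]
```

View pics/w1.png

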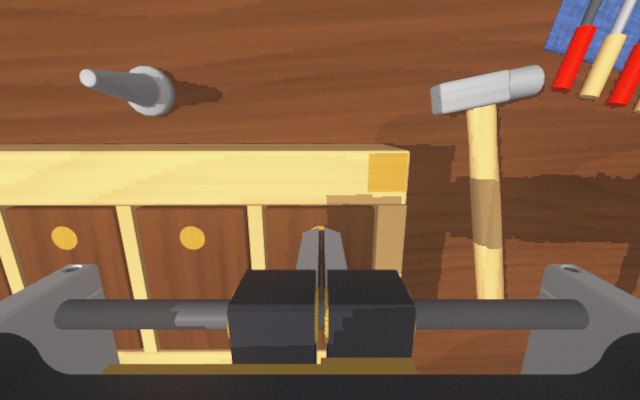

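The wrist view shows the shut fingertips over panel 1's dot (about (318,230)), with nothing else nearby. I'll press in small steps.

```bash
python3 -m crank '[{"angular":[0,0,0],"translation":[0.05,0.5,-0.05],"jaw":1},{"angular":[0,0,0],"translation":[0.05,0.6,-0.05],"jaw":1}]' | grep -E 'posi|force'; python3 -m crank '[{"angular":[0,0,0],"translation":[0,0.1,0],"jaw":1},{"angular":[0,0,0],"translation":[0,0.1,0],"jaw":1}]'| grep -E 'posi|force'; python3 -m crank '[{"angular":[0,0,0],"translation":[0,0.1,0],"jaw":1},{"angular":[0,0,0],"translation":[0,0.1,0],"jaw":1}]'| grep -E 'posi|force'
```

```text
position: [0.6048, -0.1924, 0.0927]
force: [-0.9, 0.2, -0.1]
position: [0.6049, -0.1924, 0.0916]
force: [-0.0, -0.3, 1.1]
position: [0.605, -0.1924, 0.0905]
force: [-0.4, 0.6, 0.7]
```

```bash
python3 -m crank '[{"angular":[0,0,0],"translation":[0,0.1,0],"jaw":1},{"angular":[0,0,0],"translation":[0,0.1,0],"jaw":1}]'| grep -E 'posi|force'; python3 -m crank '[{"angular":[0,0,0],"translation":[0,0.05,0],"jaw":1},{"angular":[0,0,0],"translation":[0,0.05,0],"jaw":1}]'| grep -E 'posi|force'
```

```text
position: [0.6051, -0.1925, 0.0895]
force: [0.3, 0.4, 1.3]
position: [0.6051, -0.1925, 0.089]
force: [0.7, -1.1, 1.2]
```

```bash
python3 -m crank '[{"angular":[0,0,0],"translation":[0,0.05,0],"jaw":1},{"angular":[0,0,0],"translation":[0,0.05,0],"jaw":1}]'| grep -E 'posi|force'; python3 -m crank '[{"angular":[0,0,0],"translation":[0,0.05,0],"jaw":1},{"angular":[0,0,0],"translation":[0,0.05,0],"jaw":1}]'| grep -E 'posi|force'
```

```text
position: [0.605, -0.1925, 0.0885]
force: [-0.2, -0.6, 1.6]
position: [0.6049, -0.1925, 0.088]
force: [1.3, -0.4, 1.3]
```

```bash
python3 -m crank '[{"angular":[0,0,0],"translation":[0,0.1,0],"jaw":1},{"angular":[0,0,0],"translation":[0,0.1,0],"jaw":1}]'| grep -E 'posi|force'; python3 -m crank '[{"angular":[0,0,0],"translation":[0,0.1,0],"jaw":1},{"angular":[0,0,0],"translation":[0,0.1,0],"jaw":1}]'| grep -E 'posi|force'
```

```text
position: [0.6048, -0.1925, 0.0869]
force: [0.4, -0.6, 0.2]
position: [0.6047, -0.1925, 0.0858]
force: [1.0, 0.4, 1.4]
```

Panel 1 gave 6 mm at about 1.3 N, so it is free. I'll press it on down.

```bash
python3 -m crank '[{"angular":[0,0,0],"translation":[0,0.4,0],"jaw":1},{"angular":[0,0,0],"translation":[0,0.8,0],"jaw":1},{"angular":[0,0,0],"translation":[0,1.2,0],"jaw":1}]'| grep -E 'posi|force'; python3 -m crank '[{"angular":[0,0,0],"translation":[0,0.4,0],"jaw":1},{"angular":[0,0,0],"translation":[0,0.8,0],"jaw":1},{"angular":[0,0,0],"translation":[0,1.0,0],"jaw":1}]'| grep -E 'posi|force'; python3 -c "
from h import *
delta(case(1,.038,0));snap('scene','s2.png')
d=cv2.imread('pics/s2.png');cv2.imwrite('pics/s2c.png',cv2.resize(d[120:320,180:440],None,fx=3,fy=3))"
```

```text
position: [0.6043, -0.1924, 0.0735]
force: [-0.1, 0.4, 2.6]
position: [0.6048, -0.1925, 0.0636]
force: [0.7, 0.7, 1.1]
cm [ 0.03 -2.89  0.09] deg [-0.1   0.02 -0.  ] F [0.74 0.66 1.15] pos [ 0.6048 -0.1925  0.0636] t 5.15 w 0.006762845445693784
case x from pivot1, y, z mm [ 38.3   0.9 -28.9]
```

View pics/s2c.png

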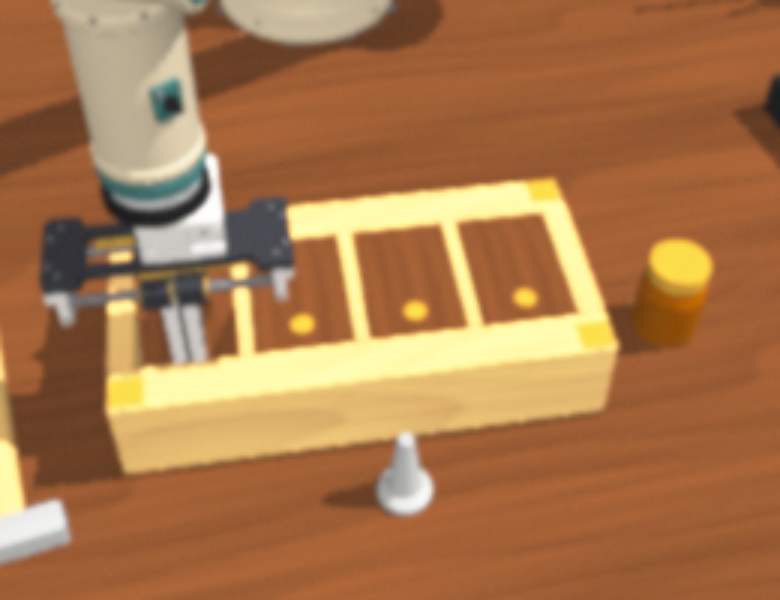

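The scene view shows the fingers down in panel 1's well, with the other panels shut and the body clear of the case. I'll go 14 mm further.

```bash
python3 -m crank '[{"angular":[0,0,0],"translation":[0,0.4,0],"jaw":1},{"angular":[0,0,0],"translation":[0,0.7,0],"jaw":1},{"angular":[0,0,0],"translation":[0,0.8,0],"jaw":1}]'| grep -E 'posi|force'; python3 -m crank '[{"angular":[0,0,0],"translation":[0,0.4,0],"jaw":1},{"angular":[0,0,0],"translation":[0,0.8,0],"jaw":1},{"angular":[0,0,0],"translation":[0,0.8,0],"jaw":1}]'| grep -E 'posi|force'; python3 -c "
from h import *
delta(case(1,-.09,.08))"
```

```text
position: [0.6047, -0.1924, 0.0557]
force: [0.3, 0.5, 1.1]
position: [0.6045, -0.1924, 0.0474]
force: [0.8, 0.2, -0.6]
cm [ 12.81 -12.5    0.11] deg [-0.09  0.02  0.03] F [ 0.8   0.25 -0.57] pos [ 0.6045 -0.1924  0.0474] t 5.95 w 0.003049797798508251
case x from pivot1, y, z mm [ 38.    0.9 -45.1]
```

```bash
python3 -m crank '[{"angular":[0,0,0],"translation":[0,-6,0],"jaw":1},{"angular":[0,0,0],"translation":[0,-12,0],"jaw":1},{"angular":[0,0,0],"translation":[0,-13.5,0],"jaw":1},{"angular":[0,0,0],"translation":[0,-13.5,0],"jaw":1},{"angular":[0,0,0],"translation":[6,-13.5,0.1],"jaw":1},{"angular":[0,0,0],"translation":[12,-13.5,0.1],"jaw":1},{"angular":[0,0,0],"translation":[13.3,-13.5,0.1],"jaw":1},{"angular":[0,0,0],"translation":[13.3,-13.5,0.1],"jaw":1},{"angular":[0,0,0],"translation":[13.3,-13.5,0.1],"jaw":1}]'| grep -E 'posi|force'; python3 -c "
from h import *
delta(case(1,-.095,.03));snap('wrist','w3.png');snap('top','t3.png');snap('scene','s3.png')
a=cv2.imread('pics/w3.png');b=cv2.imread('pics/s3.png')[120:320,180:500]
cv2.imwrite('pics/m3.png',np.vstack([cv2.resize(a,(480,300)),cv2.resize(b,(480,300))]))"
```

```text
position: [0.4734, -0.1853, 0.1823]
force: [1.4, 0.6, -0.5]
cm [ 0.18  5.98 -0.04] deg [-0.09  0.03 -0.04] F [ 1.4   0.63 -0.46] pos [ 0.4734 -0.1853  0.1823] t 7.075 w 0.00319164484359514
case x from pivot1, y, z mm [-93.3  -0.3  89.8]
```

View pics/m3.png

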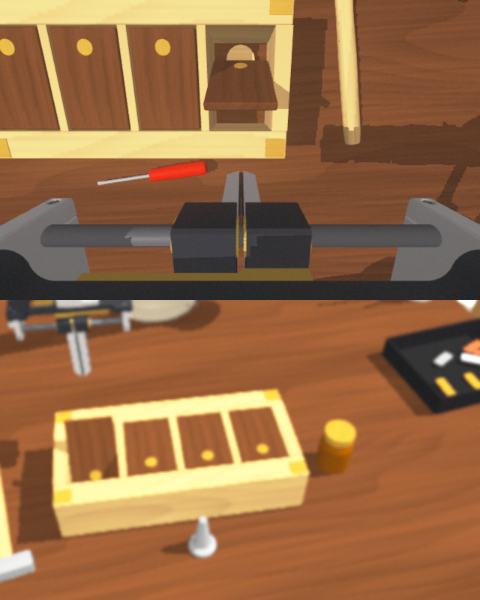

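Panel 1 stands tilted at roughly 1 rad in the wrist view, raised edge at about (240,105), and the others are shut. The bystanders haven't moved. Next I go down behind the raised edge and push it away.

```bash
python3 -m crank '[{"angular":[0,0,0],"translation":[0.1,4,0],"jaw":1},{"angular":[0,0,0],"translation":[0.1,6,0],"jaw":1},{"angular":[0,0,0],"translation":[0.1,6,0],"jaw":1},{"angular":[0,0,0],"translation":[-2,6,0],"jaw":1},{"angular":[0,0,0],"translation":[-4,6,0],"jaw":1},{"angular":[0,0,0],"translation":[-4,6,0],"jaw":1}]'| grep -E 'posi|force'; for k in 1; do python3 -m crank '[{"angular":[0,0,0],"translation":[-0.5,0,0],"jaw":1},{"angular":[0,0,0],"translation":[-1,0,0],"jaw":1},{"angular":[0,0,0],"translation":[-1,0,0],"jaw":1}]'| grep -E 'posi|force'; done; python3 -m crank '[{"angular":[0,0,0],"translation":[-0.5,0,0],"jaw":1},{"angular":[0,0,0],"translation":[-1,0,0],"jaw":1},{"angular":[0,0,0],"translation":[-1,0,0],"jaw":1}]'| grep -E 'posi|force';python3 -c "
from h import *
delta(case(1,-.013,.03))"
```

```text
position: [0.5141, -0.1881, 0.1239]
force: [-0.8, -1.0, -0.4]
position: [0.522, -0.1883, 0.1231]
force: [-0.5, -0.6, 0.1]
position: [0.5324, -0.1889, 0.1229]
force: [-0.3, -0.5, -0.4]
cm [-2.11  0.04 -0.01] deg [-0.11  0.03 -0.05] F [-0.33 -0.47 -0.41] pos [ 0.5324 -0.1889  0.1229] t 8.725 w 0.006790599778523222
case x from pivot1, y, z mm [-34.1  -0.1  30.4]
```

```bash
python3 -m crank '[{"angular":[0,0,0],"translation":[-0.4,0,0],"jaw":1},{"angular":[0,0,0],"translation":[-0.8,0,0],"jaw":1},{"angular":[0,0,0],"translation":[-0.8,0,0],"jaw":1}]'| grep -E 'posi|force'; python3 -m crank '[{"angular":[0,0,0],"translation":[-0.4,0,0],"jaw":1},{"angular":[0,0,0],"translation":[-0.7,0,0],"jaw":1},{"angular":[0,0,0],"translation":[-0.7,0,0],"jaw":1}]'| grep -E 'posi|force';python3 -c "
from h import *
delta(case(1,-.013,.03));snap('wrist','w4.png');snap('scene','s4.png')
a=cv2.imread('pics/w4.png');b=cv2.imread('pics/s4.png')[120:320,180:500]
cv2.imwrite('pics/m4.png',np.vstack([cv2.resize(a,(480,300)),cv2.resize(b,(480,300))]))"
```

```text
position: [0.5406, -0.1894, 0.1229]
force: [-0.2, 0.1, 0.8]
position: [0.5474, -0.1898, 0.1229]
force: [-0.1, -0.4, 0.1]
cm [-0.61  0.04 -0.01] deg [-0.11  0.02 -0.05] F [-0.13 -0.39  0.12] pos [ 0.5474 -0.1898  0.1229] t 9.475 w 0.0043920035126803906
case x from pivot1, y, z mm [-19.1  -0.1  30.4]
```

View pics/m4.png

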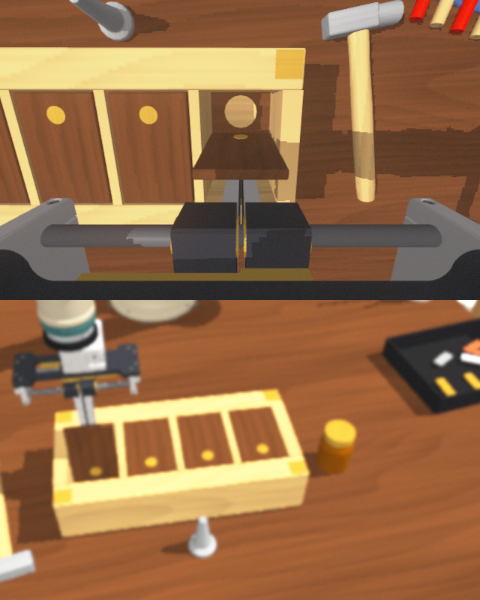

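The fingers are just behind the raised edge, at about (240,178), with little force so far. I'll continue in small steps.

```bash
python3 -m crank '[{"angular":[0,0,0],"translation":[-0.3,0,0],"jaw":1},{"angular":[0,0,0],"translation":[-0.5,0,0],"jaw":1},{"angular":[0,0,0],"translation":[-0.5,0,0],"jaw":1}]'| grep -E 'posi|force'; python3 -m crank '[{"angular":[0,0,0],"translation":[-0.2,0,0],"jaw":1},{"angular":[0,0,0],"translation":[-0.2,0,0],"jaw":1}]'| grep -E 'posi|force';python3 -m crank '[{"angular":[0,0,0],"translation":[-0.1,0,0],"jaw":1},{"angular":[0,0,0],"translation":[-0.1,0,0],"jaw":1}]'| grep -E 'posi|force';python3 -c "
from h import *
delta(case(1,-.013,.03));snap('wrist','w5.png');snap('scene','s5.png')
a=cv2.imread('pics/w5.png')[60:360,160:480];b=cv2.imread('pics/s5.png')[170:290,200:360]
cv2.imwrite('pics/m5.png',np.vstack([cv2.resize(a,(320,300)),cv2.resize(b,(320,240))]))"
```

```text
position: [0.5522, -0.1901, 0.123]
force: [0.5, 0.3, -0.3]
position: [0.5535, -0.1902, 0.1229]
force: [-1.8, 0.2, 1.4]
position: [0.5536, -0.1902, 0.1229]
force: [-6.3, -0.2, 2.8]
cm [ 0.01  0.04 -0.01] deg [-0.1   0.03  0.13] F [-6.3  -0.16  2.81] pos [ 0.5536 -0.1902  0.1229] t 10.45 w 0.005999171845014677
case x from pivot1, y, z mm [-12.9  -0.1  30.4]
```

View pics/m5.png

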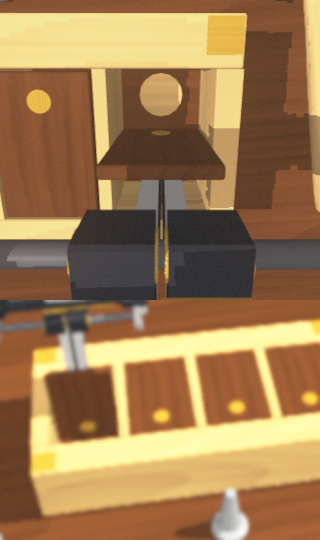

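```bash
cat >> h.py <<'E'
def proj(f,P):
    d=np.load('pics/'+f+'.npz')
    if 'T_tool_cam' in d:
        T=d['T_tool_cam']; Rw=R.from_quat(d['rot']).as_matrix(); Rm=Rw@T[:3,:3]; o=d['pos']+Rw@T[:3,3]
    else: Rm=R.from_quat(d['attitude']).as_matrix(); o=d['origin']
    c=(P-o)@Rm@d['intrinsics'].T; return c[:,:2]/c[:,2:]
def panel(i,x,y,z,th): # x along board, z over board top; at angle th
    zz=z+.005; c,s=np.cos(th),np.sin(th)
    return case(i,0,-.005)+(x*c+zz*s)*X+y*Y+np.array([0,0,-x*s+zz*c])
E
python3 - <<'E'
from h import *
for th in (1.1,1.2,1.3,1.4,1.5,1.57,1.6):
    P=np.array([panel(1,.038,0,0,th)]+[panel(1,-.06,y,z,th) for y in(.039,-.039) for z in (0,-.01)])
    print(th,'w',proj('w5.png',P).round(0).astype(int).tolist(),'s',proj('s5.png',P[:1]).round(1).tolist(),proj('s5.png',P[1:2]).round(1).tolist())
E
```

```text
1.1 w [[321, 176], [259, 268], [261, 277], [382, 268], [380, 277]] s [[243.4, 236.6]] [[254.7, 197.5]]
1.2 w [[321, 179], [258, 261], [260, 272], [383, 261], [381, 272]] s [[243.5, 236.1]] [[254.7, 198.6]]
1.3 w [[321, 182], [257, 254], [259, 266], [384, 254], [382, 266]] s [[243.5, 235.4]] [[254.8, 199.9]]
1.4 w [[321, 186], [256, 245], [257, 259], [385, 245], [383, 259]] s [[243.5, 234.7]] [[254.9, 201.4]]
1.5 w [[321, 190], [255, 236], [256, 251], [386, 236], [384, 251]] s [[243.5, 233.8]] [[255.0, 203.2]]
1.57 w [[321, 192], [255, 229], [256, 245], [386, 229], [385, 245]] s [[243.5, 233.1]] [[255.1, 204.5]]
1.6 w [[321, 193], [255, 227], [256, 242], [386, 226], [385, 242]] s [[243.5, 232.8]] [[255.2, 205.1]]
```

The picture matches 1.57 to 1.6 rad: edges seen at rows 225 and 239, dot at row 192. The force rise was the stop. I'll back off and move clear.

```bash
python3 -m crank '[{"angular":[0,0,0],"translation":[1,0,0],"jaw":1},{"angular":[0,0,0],"translation":[4,0,0],"jaw":1},{"angular":[0,0,0],"translation":[8,0,0],"jaw":1},{"angular":[0,0,0],"translation":[8,0,0],"jaw":1},{"angular":[0,0,0],"translation":[9,-5,0],"jaw":1},{"angular":[0,0,0],"translation":[9,-10,0],"jaw":1},{"angular":[0,0,0],"translation":[9,-10,0],"jaw":1},{"angular":[0,0,0],"translation":[9,-10,0],"jaw":1}]'; python3 -c "
from h import *
delta(case(1,-.013,.03));snap('wrist','w6.png');snap('scene','s6.png');snap('top','t6.png')
for th in (1.4,1.5,1.57,1.6):
    P=np.array([panel(1,.038,0,0,th)]+[panel(1,-.06,y,z,th) for y in(.039,-.039) for z in (0,-.01)])
    print(th,*[proj(f,P).round(0).astype(int).tolist() for f in('w6.png','t6.png')])
a=cv2.imread('pics/w6.png');b=cv2.imread('pics/t6.png')[100:300,200:520]
cv2.imwrite('pics/m6.png',np.vstack([cv2.resize(a,(480,300)),cv2.resize(b,(480,300))]))"
```

```text
time: 11.55
position: [0.4658, -0.1845, 0.2227]
tool_rot: [-0.023, -0.706, 0.707, 0.022]
force: [0.4, 0.2, 0.1]
width: 0.004
cm [-8.780e+00  1.003e+01 -1.000e-02] deg [-0.11  0.03 -0.09] F [0.4  0.17 0.06] pos [ 0.4658 -0.1845  0.2227] t 11.55 w 0.0037143492580866
case x from pivot1, y, z mm [-1.009e+02  1.000e-01  1.302e+02]
1.4 [[321, 97], [276, 105], [277, 117], [365, 105], [365, 117]] [[397, 182], [387, 185], [387, 189], [417, 186], [417, 190]]
1.5 [[321, 100], [276, 98], [276, 110], [366, 98], [365, 110]] [[397, 184], [387, 183], [387, 187], [418, 184], [417, 188]]
1.57 [[321, 103], [275, 92], [276, 105], [366, 92], [365, 105]] [[397, 185], [387, 181], [387, 185], [418, 182], [417, 186]]
1.6 [[321, 104], [275, 90], [276, 102], [366, 90], [366, 102]] [[397, 185], [387, 180], [387, 184], [418, 181], [417, 185]]
```

View pics/m6.png

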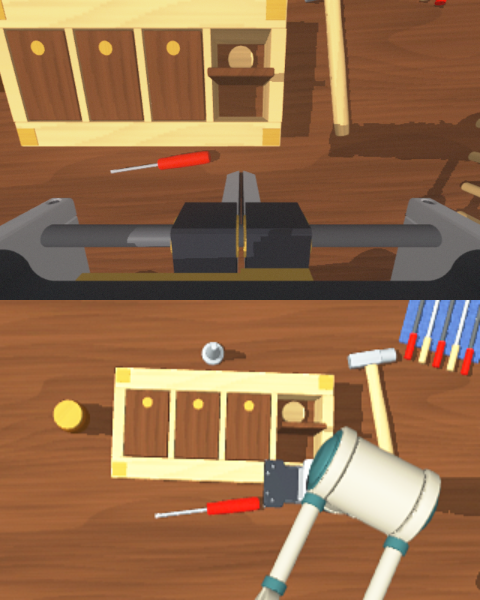

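Panel 1 stands upright (edge rows about 89–102, which fits 1.57–1.6 rad), the others are shut, the bystanders are in place and the arm is clear.

```bash
python3 -c "
from workcell import arm
print(arm.job_done())"
```

```text
the job is handed in; nothing more can be done
None
```

Panel 1 is the free panel, and it now stands upright; I handed the job in at about 12 s. Pressed lightly on its dot first, it went down 6 mm at about 1.3 N, so I did not need to press the other three. I then pushed it down with the shut fingertips to about 1 rad and pushed its raised near edge away from the robot until it met its stop.

- **Force:** the highest force I read was about 7 N, as the panel reached its stop.
- **Panel angle:** after the arm backed off, the wrist picture matched about 1.6 rad, the stop. That is just past upright (1.57), and the panel stayed there.
- **Surroundings:** panels 2–4 were still shut. The burnisher, hammer, jar and cone looked unmoved.
- **Arm:** it was clear of everything when I handed in, reading only about 0.4 N, which is sensor noise.

None of my checks failed or disagreed.

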